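# Strip a micromanipulator clamp and lay its parts out for cleaning

### The arm

A 6-joint arm with a two-finger parallel gripper is mounted at the origin on the work surface. World frame = base frame: x ahead of the robot, y to its left, z up, the work surface at z = 0. Lengths are in m, angles in degrees, forces in N, time in s.
With the tool pointing down it reaches from about 0.325 to 0.85 m from the base axis. Payload 15.5 kg.
Tool frame: the origin (TCP) lies midway between the tips of the shut fingers; the grasp point (between the pads) lies 19 mm behind it; z points along the fingers, y is the line along which they close (so a half turn about z gives the same grasp; the last joint's range is limited). The gripper opens to 91 mm and grips with 3 to 60 N. Pads are 32 mm wide; open, the fingers measure 118 mm over their backs; the gripper's body (76 mm by 178 mm) begins 60 mm behind the grasp point.
Start: joints at [70.044, 28.281, 77.091, -0, 74.628, -5.472], TCP at [0.156, 0.605, 0.214] pointing down, gripper open.
Joint ranges: [-166.48, 166.48], [-47.26, 123.95], [12.59, 153.08], [-70.14, 250.14], [6.76, 159.57], [-176.63, 176.63]. Speed limits (degrees/s): [108.29, 108.29, 147.25, 172.46, 172.46, 172.46].

### API

Orientations are given as a 3x3 rotation matrix whose columns are the frame's x, y, z axes.
In Python, from bench import ctrl gives the robot as it stands. The module is installed in compiled form; this text tells all that it offers. Calls block until the motion is done:
- ctrl.goto(position, orientation): joint-space move of the TCP to a pose.
- ctrl.move_l(position, vel=0.15, ori=None, contact_N=None): straight line of the TCP; ori=None keeps the orientation; vel is the mean speed in m/s. With contact_N (N) it stops when the force on the tool has changed by that much, and returns True; else False.
- ctrl.movej(angles): joint-space move.
- ctrl.command_gripper(opening): opening from 0.0 (shut) to 1.0 (fully open); the grip force is fixed at half the most; returns when the fingers have stopped.
- ctrl.sleep(seconds).
- ctrl.ik(position, orientation): joint angles nearest the present ones, or None.
- ctrl.read_camera(name): name is "scene" or "side" or "wrist"; returns the picture (400x640x3 uint8, blue, green, red); there is no depth.
- ctrl.camera_params(name): a dict with "fx", "fy", "cx", "cy" (pixels), "D" ([k1, k2, p1, p2, k3] as OpenCV has them; the pictures are not rectified), "pose" (4x4, takes a point from camera to world coordinates); the wrist camera has in their place "T_tool_cam" (4x4, takes a point from camera to tool coordinates, whose origin is the TCP and whose axes are the flange's). Camera axes: x right, y up, looking along -z (the intrinsics and any distortion apply to the point x, -y, -z); pixel columns grow to the right and rows downward; lengths in m; the calibration is good to about 2 mm. A picture is of the moment at which its call begins: read the wrist's pose just before it. camera_params takes no time and is no camera call.
A pose or a line that the arm cannot do raises ctrl.MotionError and nothing moves.
- ctrl.sign_off(): hands the job in; it is judged then, once.
Readings, each from a call of its own:
- ctrl.current_t(): time.
- ctrl.current_q(): joint angles.
- ctrl.current_dq(): joint speeds.
- ctrl.current_effort(): joint torques, N m.
- ctrl.current_tool_pos(): TCP position.
- ctrl.current_eef_rot(): TCP orientation.
- ctrl.current_contact_force(): force on the tool from outside, world axes, zero at the start.
- ctrl.current_wrist_torque(): the same for the moment, N m.
- ctrl.current_grip_width(): opening from 0.0 (shut) to 1.0 (fully open).
- ctrl.current_grasp_force(): force on a finger pad.
Only numpy, scipy, OpenCV 4.12 (cv2) and the standard library are available. Lean on these libraries where they do the work, as an engineer would, in place of code of your own. Each camera call takes 0.05 s, during which the arm holds its last target. There are 200 camera calls.

### The job

Strip the micromanipulator clamp stand from the top down and lay the loosened parts out on the white board, where left, right and behind go by the board's edges and behind means away from the robot: first set the wing nut on top of the square metal block, then stand the spacer half-way between the block and the microscope objective, then lay the bracket flat directly behind the spacer, about 9 cm from centre to centre. Last, stand the loose black knob upright directly behind the objective, again about 9 cm from centre to centre. Leave every part let go and at rest, and do not disturb the flat dish or the brown bottle.

Things in the scene. Friction and masses are not known exactly. Their poses are not given: they have to be found in the camera images.
- wingnut_mid (a point): Brass wing nut, the topmost part on the stud: a round hub 20 mm across and 20 mm high with a 12 mm through hole, and two wings 6 mm thick along its own x axis, 42 mm over their tips and 8 to 20 mm above its underside. It is already loosened and lifts straight off (no turning). The point is the hub's centre, half-way up (10 mm above its underside); z up. About 45 g.
- spacer_mid (a point): Plain steel tube spacer under the wing nut, 29 mm outside, 12 mm hole, 20 mm high, loose on the stud. The point is its centre, half-way up (10 mm above its underside); z is the tube's axis. About 60 g.
- bracket_mid (a point): Flat aluminium bracket, the lowest part on the stud, loose on it: a bar 30 mm wide (its y) and 10 mm thick with a 12 mm through hole, reaching from 40 mm on one side of the hole (-x) to 42 mm on the other (+x), where the last 12 mm is a jaw 18 mm high from the underside (with a 4 mm screw head, seen only). The point is the hole's centre, half-way up the bar (5 mm above its underside); x along the bar towards the jaw, z up. It balances near the hole. About 120 g.
- knob_mid (a point): Loose round black knob with grey ribs, 28 mm across, 34 mm high, standing on the bench next to the stand. The point is its centre, half-way up (17 mm above its underside); z up. About 60 g.
- stand: Fixed clamp stand: a grey base plate 90 mm (x) by 110 mm (y) and 8 mm thick, in its middle a round shoulder 26 mm across up to 20 mm above the bench, and from it a smooth upright steel stud 8 mm thick whose tip is 62 mm above the bench. Bracket (underside 20 mm above the bench), spacer (30 mm) and wing nut (50 mm, its top at 70 mm) sit on it in this order from below. Origin: centre of the base's underside, on the stud's axis, at bench height; z up.
- board: Fixed white board on the bench, 260 mm (x) by 300 mm (y), 6 mm thick, on which the parts are laid out. Origin: centre of its underside, at bench height. Its x axis points to behind (away from the robot), its y axis to the left; it may be turned a little on the bench.
- block: Fixed square metal block on the board, 50 by 50 mm and 20 mm high (its top is 26 mm above the bench). Origin: centre of its underside, on the board's top face; axes as the board's. It stands either left or right on the board, 85 mm from the board's middle line and 35 mm nearer the robot than the board's centre.
- objective: Fixed microscope objective standing on the board, a stepped steel cylinder with a black band, 34 mm across, 46 mm high. Origin: centre of its underside, on the board's top face; axes as the board's. It takes the place opposite the block, 170 mm from it along the board's y.
- dish: Bystander: flat round white closed dish, 60 mm across, 14 mm high, loose on the bench next to the stand, to be left alone. Origin: centre of its underside.
- bottle: Bystander: brown glass jar, 48 mm across, 100 mm high, loose on the bench beyond the work, to be left alone. Origin: centre of its underside.

How it is judged (in metres and radians):
On the way, in this order (a step that is already met when the one before it is completed fails the run):
1. the wing nut lies on top of the block, released (horizontal distance between wingnut_mid and block below 0.015 m and z of wingnut_mid in the frame of block between 0.026 and 0.034 m and angle between wingnut_mid's own z axis and vertical below 0.2 rad and linear speed of wingnut below 0.02 m/s and angular speed of wingnut below 0.2 rad/s and contact force between the fingers and wingnut below 0.05 N), for 0.2 s.
2. the spacer stands half-way between block and objective, released (x of spacer_mid in the frame of board between -0.05 and -0.02 m and y of spacer_mid in the frame of board between -0.015 and 0.015 m and z of spacer_mid in the frame of board between 0.012 and 0.02 m and angle between spacer_mid's own z axis and vertical below 0.2 rad and linear speed of spacer below 0.02 m/s and angular speed of spacer below 0.2 rad/s and contact force between the fingers and spacer below 0.05 N), for 0.2 s.
3. the bracket lies flat behind the spacer, released (horizontal distance between bracket_mid and spacer_mid between 0.07 and 0.11 m and x of bracket_mid in the frame of board above 0.01 m and y of bracket_mid in the frame of board between -0.022 and 0.022 m and z of bracket_mid in the frame of board between 0.007 and 0.015 m and angle between bracket_mid's own z axis and vertical below 0.15 rad and linear speed of bracket below 0.02 m/s and angular speed of bracket below 0.2 rad/s and contact force between the fingers and bracket below 0.05 N), for 0.2 s.
4. the knob stands behind the objective, released (x of knob_mid in the frame of objective between 0.07 and 0.11 m and y of knob_mid in the frame of objective between -0.015 and 0.015 m and z of knob_mid in the frame of objective between 0.013 and 0.021 m and angle between knob_mid's own z axis and vertical below 0.2 rad and linear speed of knob below 0.02 m/s and angular speed of knob below 0.2 rad/s and contact force between the fingers and knob below 0.05 N), for 0.2 s.
At the end, for the whole second after the job is handed in: All released, at rest: nut upright on the block within 15 mm of its centre; spacer upright, within 15 mm of half-way on each board axis; bracket flat, hole 70-110 mm from the spacer, behind it, within 22 mm of the board's middle line; knob upright 70-110 mm behind the objective, 15 mm sideways (all of step 1 and all of step 2 and all of step 3 and all of step 4); the robot touches nothing.
It fails at once if the dish is moved by more than 20 mm or tipped (distance of dish from where it was at the start of the episode above 0.02 m or angle between dish's own z axis and vertical above 0.3 rad).
It fails at once if the bottle is moved by more than 20 mm or tipped (distance of bottle from where it was at the start of the episode above 0.02 m or angle between bottle's own z axis and vertical above 0.3 rad).
It also fails if it takes over 110 s, if anything falls off the work surface, if the arm or the gripper's body presses on something with over 40 N, if the wrist force passes 120 N, or if a joint passes its speed limit or range.

## Working session

There is one attempt and no reset: what is moved stays moved. The work goes in short steps, each a Python script; the robot and the scene stay as the last script left them, time stands still between calls to the robot, and variables do not carry over. Pictures are saved under pics/ and viewed, at most 14 in all, crops included, and the job is handed in when it is done.

```bash
mkdir -p pics; python3 - <<'E'
from bench import ctrl
import cv2
for n in("scene","side"):
    cv2.imwrite(f"pics/{n}0.png",ctrl.read_camera(n)); p=ctrl.camera_params(n); print(n,p)
print(ctrl.camera_params("wrist"),ctrl.current_eef_rot(),ctrl.current_t())
E
```

```text
scene {'fx': 374.68849436466286, 'fy': 374.68849436466286, 'cx': 315.85833905458526, 'cy': 199.07139078162774, 'D': array([-0.05098749,  0.        ,  0.        ,  0.        ,  0.        ]), 'pose': array([[ 0.84455278, -0.33317306,  0.41919724,  0.9441066 ],
       [ 0.53536131,  0.50943531, -0.67369424, -0.56878565],
       [ 0.0109029 ,  0.79339233,  0.60861297,  0.58581396],
       [ 0.        ,  0.        ,  0.        ,  1.        ]])}
side {'fx': 440.39034794250273, 'fy': 440.39034794250273, 'cx': 322.29018108493716, 'cy': 198.44169707582074, 'D': array([-0.03507904,  0.        ,  0.        ,  0.        ,  0.        ]), 'pose': array([[ 0.95679259,  0.20074267, -0.2103576 ,  0.41869002],
       [-0.29071325,  0.674872  , -0.67825776, -0.57280123],
       [ 0.00580918,  0.71010574,  0.70407108,  0.65793992],
       [ 0.        ,  0.        ,  0.        ,  1.        ]])}
{'fx': 308.68896462096825, 'fy': 308.68896462096825, 'cx': 320.0883852138573, 'cy': 204.83628702704164, 'D': array([-0.0296181,  0.       ,  0.       ,  0.       ,  0.       ]), 'T_tool_cam': array([[ 2.61860927e-05,  9.63668215e-01,  2.67102172e-01,
         7.55765513e-02],
       [ 9.99999721e-01, -2.24805496e-04,  7.13029868e-04,
         1.47719190e-04],
       [ 7.47170256e-04,  2.67102078e-01, -9.63667952e-01,
        -1.70244252e-01],
       [ 0.00000000e+00,  0.00000000e+00,  0.00000000e+00,
         1.00000000e+00]])} [[-9.68222325e-01  2.50090744e-01 -3.87223440e-04]
 [ 2.50091016e-01  9.68221786e-01 -1.02777542e-03]
 [ 1.17881053e-04 -1.09195621e-03 -9.99999397e-01]] 0.1
```

View pics/scene0.png

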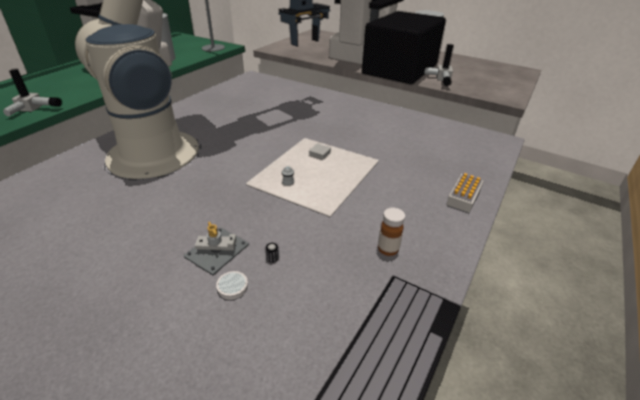

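View pics/side0.png

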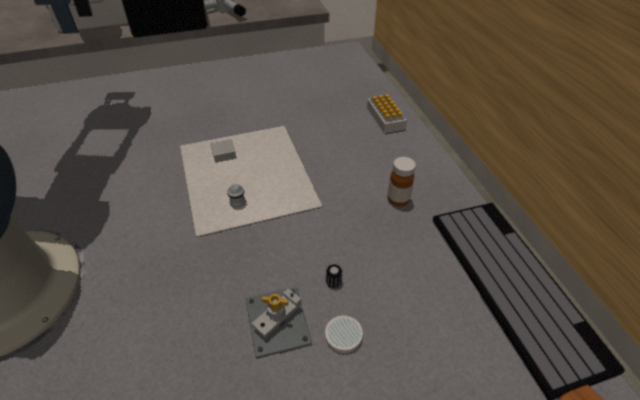

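The side view shows the board corners at about (180,144), (285,129), (318,207) and (196,228). The block is at (223,150), objective (236,193), stand (277,320), nut (274,300), knob (334,275), dish (344,333) and bottle (401,183). Next I compute positions from these.

```bash
cat > h.py <<'E'
from bench import ctrl
import cv2, numpy as np
def cam(n):
    p=ctrl.camera_params(n); K=np.array([[p["fx"],0,p["cx"]],[0,p["fy"],p["cy"]],[0,0,1]])
    if n=="wrist":
        T=np.eye(4); T[:3,:3]=ctrl.current_eef_rot(); T[:3,3]=ctrl.current_tool_pos(); T=T@p["T_tool_cam"]
    else: T=p["pose"]
    return K,p["D"],T
def px2w(c,uv,z):
    K,D,T=c; n=cv2.undistortPoints(np.array([[uv]],float),K,D)[0,0]
    d=T[:3,:3]@[n[0],-n[1],-1]; o=T[:3,3]; return o+d*(z-o[2])/d[2]
def w2px(c,P):
    K,D,T=c; q=(np.atleast_2d(P)-T[:3,3])@T[:3,:3]*[1,-1,-1]
    return cv2.projectPoints(q,np.zeros(3),np.zeros(3),K,D)[0][:,0]
def R(yaw): # tool down, closing line (tool y) at yaw deg from world x
    a=np.radians(yaw); y=np.array([np.cos(a),np.sin(a),0]); z=np.array([0,0,-1.]); return np.c_[np.cross(y,z),y,z]
def snap(name):
    c=cam("wrist"); im=ctrl.read_camera("wrist"); cv2.imwrite(f"pics/{name}.png",im); np.savez(f"pics/{name}.npz",K=c[0],D=c[1],T=c[2]); return c,im
def load(name):
    f=np.load(f"pics/{name}.npz"); return f["K"],f["D"],f["T"]
E
python3 - <<'E'
from h import *
np.set_printoptions(precision=3,suppress=True)
S=cam("side");C=cam("scene")
for n,uv,z in[("bl",(180,144),.006),("br",(285,129),.006),("fr",(318,207),.006),("fl",(196,228),.006),("block",(223,147),.026),("obj",(235,187),.052),("stand c",(248,295),0.008),("",(300,292),.008),("",(310,346),.008),("",(256,354),.008),("nut",(274,300),.065),("knob",(334,268),.034),("dish",(344,333),.01),("bot",(401,200),0)]: print(n,px2w(S,uv,z)[:2])
print("scene")
for n,uv,z in[("a",(306,140),.006),("b",(378,159),.006),("c",(329,211),.006),("d",(248,181),.006),("block",(320,149),.026),("obj",(287,170),.052),("nut",(213,229),.065),("knob",(272,246),.034),("dish",(232,284),.01)]: print(n,px2w(C,uv,z)[:2])
for p in ([.5,.0,.3],): print(ctrl.ik(p,R(90)))
E
```

```text
bl [0.339 0.331]
br [0.596 0.318]
fr [0.598 0.034]
fl [0.351 0.047]
block [0.437 0.263]
obj [0.441 0.092]
stand c [ 0.422 -0.136]
 [ 0.509 -0.155]
 [ 0.499 -0.256]
 [ 0.415 -0.245]
nut [ 0.459 -0.195]
knob [ 0.575 -0.142]
dish [ 0.557 -0.251]
bot [0.774 0.009]
scene
a [0.352 0.318]
b [0.595 0.339]
c [0.597 0.05 ]
d [0.348 0.04 ]
block [0.438 0.264]
obj [0.447 0.086]
nut [ 0.462 -0.195]
knob [ 0.574 -0.143]
dish [ 0.556 -0.251]
[ -6.846  13.477  86.754  -0.     79.769 -96.846]
```

```bash
python3 - <<'E'
from h import *
ctrl.goto([.46,.175,.2],R(90)); snap("board")
ctrl.goto([.5,-.19,.17],R(90)); snap("stand")
for n in("board","stand"):
    im=cv2.imread(f"pics/{n}.png"); cv2.imwrite(f"pics/{n}_v.png",cv2.resize(im,(800,500),interpolation=cv2.INTER_CUBIC))
print(ctrl.current_t())
E
```

```text
3.4833
```

View pics/board_v.png

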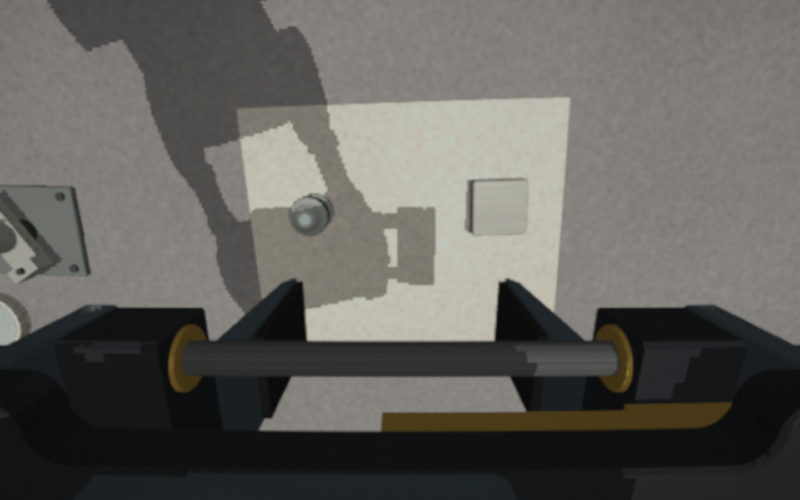

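View pics/stand_v.png

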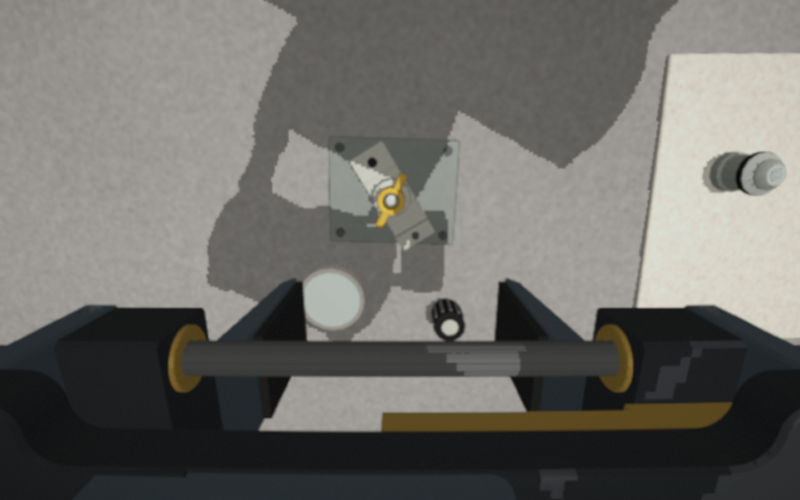

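Board view (800 px scale): near board corners at (237,108) and (570,97), block top centre ≈(500,208). Stand view: nut hub (391,201), wing tips (402,177) and (379,224), bracket from (365,152) to its jaw (418,240), knob top (450,328), dish (332,300). An enlarged crop will give finer angles.

```bash
python3 - <<'E'
from h import *
im=cv2.imread("pics/stand.png"); a=cv2.resize(im[95:285,245:385],None,fx=3.1,fy=3.1,interpolation=cv2.INTER_CUBIC)
cv2.imwrite("pics/crop1.png",a)
np.set_printoptions(precision=3,suppress=True)
W=load("board"); s=.8
for n,uv,z in[("c1",(237,108),.006),("c2",(570,97),.006),("blk",(500,208),.026),("obj",(307,220),.052)]: print(n,px2w(W,np.array(uv)*s,z)[:2])
W=load("stand")
for n,uv,z in[("nut",(391,201),.07),("t1",(402,177),.07),("t2",(379,224),.07),("b1",(365,152),.03),("b2",(423,230),.038),("knob",(450,328),.034),("dish",(332,300),.014),("obj",(772,173),.052),("p",(330,136),.008),("p",(460,141),.008),("p",(455,244),.008),("p",(330,240),.008)]: print(n,px2w(W,np.array(uv)*s,z)[:2])
E
```

```text
c1 [0.348 0.03 ]
c2 [0.339 0.326]
blk [0.435 0.265]
obj [0.441 0.098]
nut [ 0.46  -0.195]
t1 [ 0.443 -0.188]
t2 [ 0.476 -0.204]
b1 [ 0.427 -0.216]
b2 [ 0.487 -0.171]
knob [ 0.574 -0.145]
dish [ 0.557 -0.251]
obj [0.439 0.091]
p [ 0.414 -0.247]
p [ 0.418 -0.139]
p [ 0.506 -0.14 ]
p [ 0.502 -0.251]
```

View pics/crop1.png

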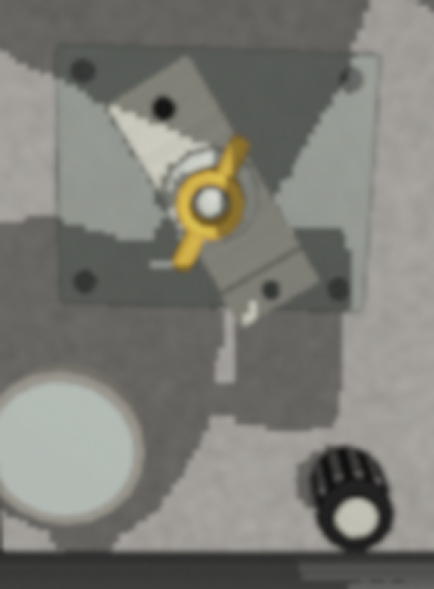

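The crop confirms the wing axis at yaw ≈ -25° and the bar at ≈ +31° with the jaw towards +x. The stud axis is at (0.460,-0.195). All the views agree to a few mm, so I start with the nut.

```bash
cat >> h.py <<'E'
def pick(xy,z,yaw,up,op=.6):
    ctrl.goto([*xy,up],R(yaw)); ctrl.command_gripper(op)
    ctrl.move_l([*xy,z],.12); ctrl.command_gripper(0)
    print("grip",ctrl.current_grip_width()*91,ctrl.current_grasp_force())
    ctrl.move_l([*xy,z+.05],.06); ctrl.move_l([*xy,up],.15)
    print("lifted",ctrl.current_grip_width()*91,ctrl.current_grasp_force(),ctrl.current_t())
def place(xy,z,yaw,up,op=.6):
    ctrl.goto([*xy,up],R(yaw)); ctrl.move_l([*xy,z+.03],.15)
    print("contact",ctrl.move_l([*xy,z],.03,contact_N=4),ctrl.current_tool_pos()); ctrl.sleep(.2)
    ctrl.command_gripper(op); ctrl.sleep(.2); ctrl.move_l([*xy,z+.06],.1); ctrl.move_l([*xy,up],.2); print(ctrl.current_t())
E
python3 - <<'E'
from h import *
pick((.460,-.195),.0525,65,.16,.5)
c,im=snap("nut"); cv2.imwrite("pics/nut_v.png",im)
E
```

```text
grip 18.627684800283035 30.00106091843918
lifted 18.570656408397628 29.999688060488552 7.8667
```

View pics/nut_v.png

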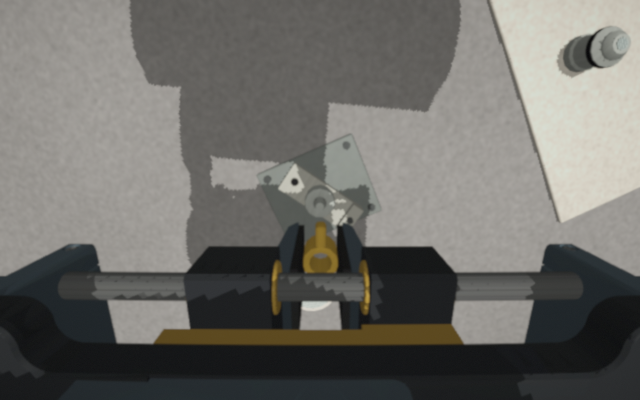

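The nut is held squarely between the pads at (320,258). Now I place it and fetch the spacer.

```bash
python3 - <<'E'
from h import *
place((.436,.264),.0283,65,.16,.5)
c,im=snap("n2"); cv2.imwrite("pics/n2_v.png",im)
pick((.460,-.195),.0325,121-180,.16,.6)
E
```

```text
contact True [0.43577468 0.26389982 0.02866316]
13.6167
grip 28.186470096034295 30.00137558206916
lifted 28.36930618009609 29.999686433002353 19.1083
```

View pics/n2_v.png

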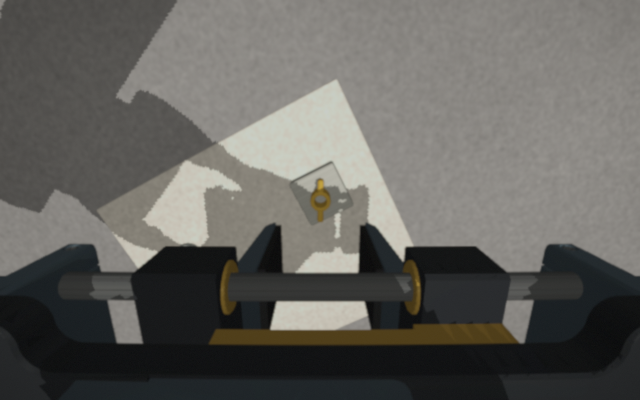

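The nut sits upright on the block at (320,200). The block top corners are near (332,161), (289,184), (353,203) and (312,226), and the near board corners are (336,80) and (98,210). I check the offset, then place the spacer.

```bash
python3 - <<'E'
from h import *
W=load("n2")
print("nut",px2w(W,(320,199),.046),"blk",np.mean([px2w(W,u,.026) for u in((332,161),(289,184),(353,203),(312,226))],0),"corners",px2w(W,(336,80),.006),px2w(W,(98,210),.006))
place((.4385,.179),.0083,2,.16,.6)
pick((.460,-.195),.0215,121-180,.16,.6)
c,im=snap("br"); cv2.imwrite("pics/br_v.png",im)
E
```

```text
nut [0.43321003 0.26475692 0.046     ] blk [0.43372928 0.26612193 0.026     ] corners [0.33955382 0.32569689 0.006     ] [0.34945994 0.03094215 0.006     ]
contact True [0.43830224 0.17895769 0.00867911]
24.7583
grip 29.664693626129495 30.000023692846298
lifted 29.62545250840968 30.00002956017852 29.9
```

View pics/br_v.png

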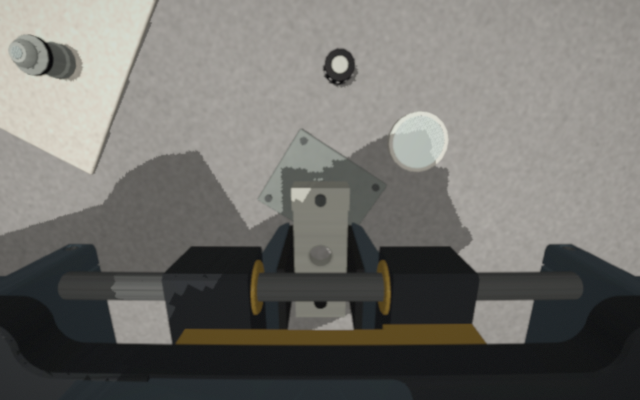

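The bracket is held straight and level, with its hole at (320,255). I place it, then pick up the knob at (0.574,-0.144).

```bash
python3 - <<'E'
from h import *
place((.5285,.1817),.0073,-88.3,.16,.5)
c,im=snap("b2"); cv2.imwrite("pics/b2_v.png",im)
W=load("br"); print("knob",px2w(W,(340,65),.034))
pick((.574,-.144),.011,2,.16,.6)
E
```

```text
contact True [0.52824693 0.18166794 0.00767896]
35.5
knob [ 0.57315361 -0.14692462  0.034     ]
grip 26.41418084514921 30.000533759593964
lifted 26.39086632133678 29.999932944774628 41.5833
```

View pics/b2_v.png

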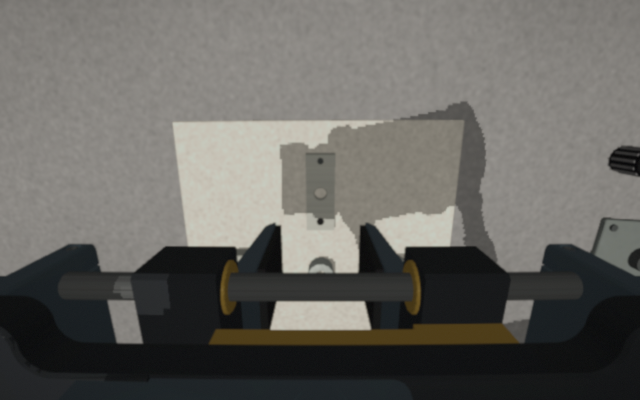

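The bracket lies flat with its hole at (320,193), midway between the far board corners (173,122) and (464,121). The knob is gripped, so I place it and look at the result.

```bash
python3 - <<'E'
from h import *
place((.531,.097),.0168,2,.16,.45)
ctrl.goto([.43,.175,.24],R(90)); c,im=snap("end"); cv2.imwrite("pics/end_v.png",cv2.resize(im,(800,500),interpolation=cv2.INTER_CUBIC))
im=ctrl.read_camera("side"); cv2.imwrite("pics/endside.png",cv2.resize(im[110:350,160:420],None,fx=2.4,fy=2.4,interpolation=cv2.INTER_CUBIC))
E
```

```text
contact True [0.53076529 0.09697597 0.01707723]
46.5583
```

View pics/end_v.png

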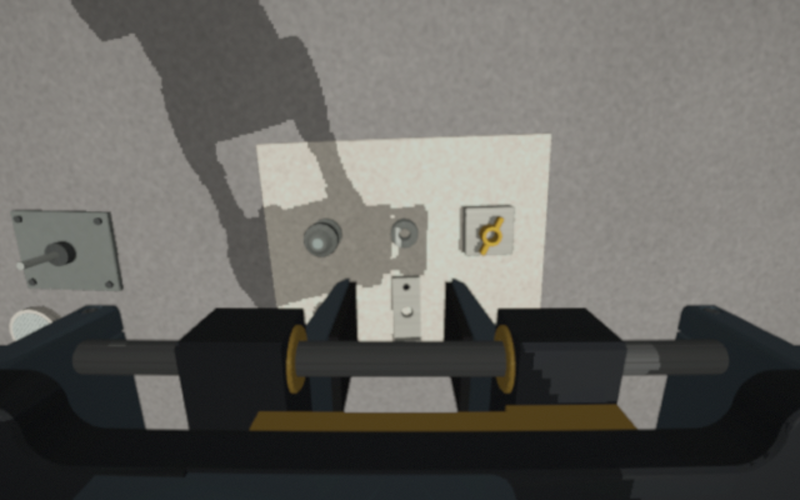

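View pics/endside.png

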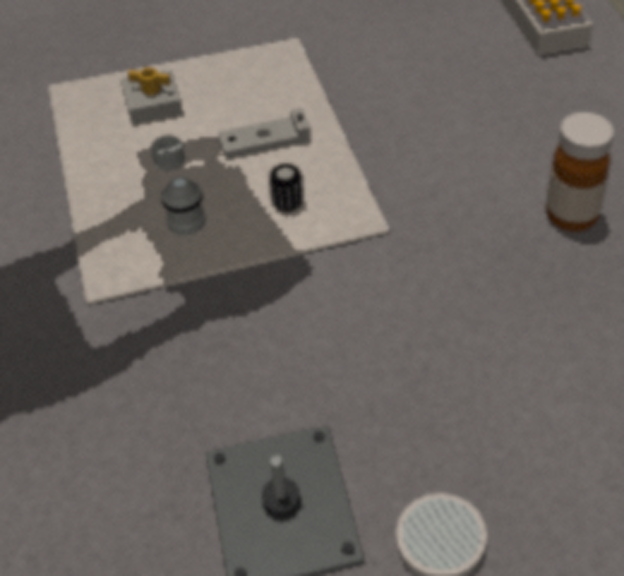

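The final views show all four parts upright or flat where they belong: nut on the block at (150,80), spacer (168,150), bracket (265,133) and knob (287,187). The dish and bottle look undisturbed and the arm is clear, so I hand it in.

```bash
python3 - <<'E'
from h import *
W=load("end")
for n,u,z in[("nut",(491,236),.046),("blk",(489,231),.026),("spacer",(405,233),.026),("obj",(319,243),.052),("hole",(406,312),.016)]: print(n,px2w(W,np.array(u)*.8,z)[:2].round(3))
S=cam("side"); print("knob",px2w(S,(160+286/2.4,110+173/2.4),.04)[:2].round(3))
print(ctrl.sign_off())
E
```

```text
nut [0.435 0.262]
blk [0.434 0.265]
spacer [0.436 0.18 ]
obj [0.44  0.097]
hole [0.527 0.181]
knob [0.532 0.094]
the job is handed in; nothing more can be done
None
```

The job is handed in at about 47 s of the 110 s allowed: the nut is on the block, with spacer, bracket and knob laid out as asked, all within a few mm by camera, and the dish and bottle looked undisturbed; no verdict was returned.

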